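Walk the binding pantry-bin cover shut and catch it

TASK

Close up the snack bin: slide its sticky wooden cover away from you until both ends are fully home against the far wall, working the two posts in turn with gentle pushes because the cover racks and binds if one end is driven on or forced. Then turn the steel catch on the bin's left side all the way round so that its blade stands behind the left post, and leave everything else where it is.

Things in the scene. Friction and masses are not known exactly. Their poses are not given: they have to be found in the camera images.
- bin: White pantry bin fixed to the counter, 280 (x) x 460 (y) x 102 mm high. Origin: centre of its underside; x away from the robot along the cover's tracks, y left, z up. Flat top at z = 102: a deck (x -140 to 20), a strip along each side (|y| 162 to 230), an open mouth with snacks beyond the deck (x 20 to 130).
- stop (a point): Centre of the far inner wall of the bin (bin x = 130, y = 0, z = 85), which stops the cover's far edge when home; axes as the bin's. Two slots in the bin's top run along x from -75 to the mouth (|y| 128 to 162), and the cover's two posts stand up through them.
- cover: Wooden board 125 (x) x 368 (y) x 10 mm, 0.5 to 0.8 kg, captive just under the bin's top; axes as the bin's, origin: centre of its underside. It slides along bin x, from x = -36..-20 (open) to 67.5 (home), its ends dragging on ledges with 2.5 to 6 N in all. A fork 90 mm long under its middle straddles a guide rib: see rib. Pushing or pinching it with over 40 N in all damages it.
- rib (a point): Point on the fixed guide rib along the middle of the bin, at bin x = 0, y = 0, z = 76. The cover's fork straddles the warped rib with 1.6 mm or more play on each side: by the place and the side, unknown beforehand, one end can lead by some 10 to 50 mm, or must lead a little. Then the cover binds: the pushed end stops dead, and comes free once the other end is pushed on.
- post_left (a point): Left steel post of the cover: plain round upright, 20 mm diameter, standing 44 mm above the bin's top (top at bin z = 146). The point is on its axis, 25 mm above the bin's top (bin z = 127), at y = 145 in the cover's frame. Home: bin x = 67.5, the cover's far edge touching the stop.
- post_right (a point): Right steel post of the cover, the same, at y = -145 in the cover's frame. Home: bin x = 67.5.
- catch (a joint): Angle of the steel turn-catch, rad, counter-clockwise from above; pivot on the left strip at bin x = 45.5, y = 200. Stiff (0.05 N m), stays where left. At 0 (open) its 62 mm blade points to -x, its peg to +x; at 1.57 (fully turned, its stop) the blade points to -y, 6 mm behind the home left post, and the peg to +y. The blade can pass only when the left post is home.
- catch_peg (a point): Peg to turn the catch by: upright steel pin, 14 mm diameter, 40 mm from the pivot, top at bin z = 152. The point is on its axis at bin z = 137; at 1.57 it overhangs the bin's left side by 10 mm.
- jar: Closed glass jar, 72 x 110 mm high, a bystander standing on the counter near the bin; leave it alone. Origin: centre of its underside.
- can_a: Food can, 66 x 100 mm high, a bystander standing on the counter near the bin; leave it alone. Origin: centre of its underside.
- flat_tin: Flat tin 56 x 24 mm high, a bystander standing on the deck of the bin between the posts; leave it alone. Origin: centre of its underside.
- match_box: Small carton 40 x 70 x 22 mm high, a bystander standing on the deck of the bin between the posts; leave it alone. Origin: centre of its underside.
- can_b: Food can, 74 x 80 mm high, a bystander standing on the counter near the bin; leave it alone. Origin: centre of its underside.
- water: Plastic bottle, 66 x 200 mm high, a bystander standing on the counter near the bin; leave it alone. Origin: centre of its underside.
- mug: White mug, 80 x 90 mm high, a bystander standing on the counter near the bin; leave it alone. Origin: centre of its underside.

How it is judged:
By the outcome, as a careful person would: the job done as asked, in the order asked, and still so for the second after the job is handed in, with the robot touching nothing.
It also fails if it takes over 59 s, if anything falls off the work surface, if the arm or the gripper's body presses on something with over 40 N, if the wrist force passes 120 N, or if a joint passes its speed limit or range.

ROBOT

A 7-joint arm with a two-finger parallel gripper is mounted at the origin on the work surface. World frame = base frame: x ahead of the robot, y to its left, z up, the work surface at z = 0. Lengths are in m, angles in rad, forces in N, time in s.
With the tool pointing down it reaches from about 0.4 to 0.85 m from the base axis. Payload 10.4 kg.
Tool frame: the origin (TCP) lies at the very end of the fingers, on their centre line; the grasp point (between the pads) lies 19 mm behind it; z points along the fingers, y is the line along which they close (so a half turn about z gives the same grasp; the last joint's range is limited). The gripper opens to 87 mm and grips with 3 to 60 N. Pads are 19 mm wide; open, the fingers measure 117 mm over their backs; the gripper's body (75 mm by 190 mm) begins 51 mm behind the grasp point.
Start: joints at [1.079, 0.332, -0.065, 1.46, 0.022, 1.35, -0.088], TCP at [0.282, -0.558, 0.223] pointing down, gripper open.
Joint ranges: [-2.6, 2.6], [-0.5, 2.12], [-1.47, 1.34], [0.16, 2.42], [-1.27, 4.41], [0.06, 2.06], [-2.6, 2.6]. Speed limits (rad/s): [2.22, 2.22, 2.79, 2.79, 3.14, 3.14, 3.14].

INTERFACE

Orientations are given as a unit quaternion [x, y, z, w].
In Python, from bench import r gives the robot as it stands.
- The arm moves only by the shell command python3 -m jog FILE [FORCE], which reads ROWS from the file FILE. ROWS is a JSON list that holds a single list of rows (three levels of brackets), with 1 to 12 rows, each of 5 numbers: dx, dy, dz in m, then a turn about the tool's z in rad, then the finger opening in m; each row is the pose to reach, as a shift and turn from the pose commanded when the command began, along the tool's axes at that moment; what a row does not reach only later rows make up. A row lasts 1/10 s, in which the tool goes at most 0.05 m and 0.15 rad, less where a joint would pass 70% of its speed; a pose out of reach is approached as far as the arm can. The fingers move at their own pace and stop on an object; FORCE is the grip in N (left out, the last holds). Time passes only in rows, so rows that do not move let the fingers close. It prints the time, the measured TCP pose, the force, the opening and the grip force at its end. Input that does not fit is refused with a message, and nothing moves.
- r.read_state(): the state, without advancing time (a new reading comes with each control period).
- r.camera(name): name is "scene" or "top" or "wrist"; returns a dict with "img" (420x560x3 uint8, red, green, blue), "fx", "fy", "cx", "cy" (pixels), "k1" (the pictures are not rectified: a ray, as slopes to the right and down, at radius r is drawn at 1 + k1 r^2 times it, then the intrinsics apply), "pose" (4x4, takes a point from camera to world coordinates). Camera axes: x right, y down, z forward; pixel columns grow to the right and rows downward; lengths in m; the calibration is good to about 2 mm. A picture is of the moment at which its call begins. There is no depth.
- r.close_job(): hands the job in; it is judged then, once.
Trained networks look in the newest picture that a camera, given by its name, has taken for a name from the list of things; names that differ only in an ending like _2 or _b are one class to them, and where a whole thing is asked for, a point or a joint stands for the part that bears it (a point fixed in the world has none). Each returns a list of dicts, best first, with "p" (0 to 1); they miss things now and then, are a little off and sometimes report something else, mostly with a low value. They report only what shows in the picture. A call takes as long as a camera call.
- r.recognise(camera, label): "position" ([column, row] as shares, 0 to 1, of the picture: columns of its width, rows of its height, amid what is visible of it).
- r.regions_of(camera, label): "pixels" (420x560 bool, what is visible of it) and "position" ([column, row] as shares, 0 to 1, of the picture: columns of its width, rows of its height, amid what is visible of it).
The state is a dict: "time": time; "joint_positions": joint angles; "joint_vel": joint speeds; "joint_torque": joint torques, N m; "ee_pos": TCP position; "eef_rot": TCP orientation; "ft_force": force on the tool from outside, world axes, zero at the start; "torque": the same for the moment, N m; "width": finger opening in m; "grip_force": force on a finger pad.
Only numpy, scipy, OpenCV 4.12 (cv2) and the standard library are available. Lean on these libraries where they do the work, as an engineer would, in place of code of your own. Each camera call takes 0.05 s, during which the arm holds its last target. There are 200 camera calls.

## Working session

There is one attempt and no reset: what is moved stays moved. The work goes in short steps, Python scripts to look and compute and a shell command to move; the robot and the scene stay as the last step left them, time stands still between calls to the robot, and variables do not carry over. Pictures are saved under pics/ and viewed, at most 10 in all, crops included, and the job is handed in when it is done.

```bash
ls; mkdir -p pics; cat > h.py <<'E'
import numpy as np, cv2
from bench import r
def ray(c,u,v):
    x=np.array([(u-c['cx'])/c['fx'],(v-c['cy'])/c['fy']]);s=x.copy()
    for _ in range(20): s=x/(1+c['k1']*(s@s))
    d=c['pose'][:3,:3]@np.array([s[0],s[1],1]);return np.array(c['pose'])[:3,3],d
def onz(c,u,v,z):
    o,d=ray(c,u,v);return o+d*(z-o[2])/d[2]
def proj(c,p):
    P=np.array(c['pose']);q=P[:3,:3].T@(np.array(p)-P[:3,3]);s=q[:2]/q[2];s=s*(1+c['k1']*(s@s))
    return s[0]*c['fx']+c['cx'],s[1]*c['fy']+c['cy']
E
python3 - <<'E'
from h import *
for n in("scene","top"):
    c=r.camera(n);cv2.imwrite(f"pics/{n}0.png",c['img'][:,:,::-1]);c['pose']=np.array(c['pose'])
    print(n,c['fx'],c['k1'],c['pose'].round(3).tolist())
    for l in("bin","cover","post_left","post_right","catch","catch_peg","flat_tin","match_box","jar","can_a","water","mug"):
        for d in r.recognise(n,l)[:2]:print(l,round(d['p'],2),(np.array(d['position'])*[560,420]).round(1))
s=r.read_state();print(s)
E
```

```text
pics
scene 434.85000926467796 0.008435211018727646 [[-0.516, 0.701, -0.493, 1.054], [0.857, 0.417, -0.304, 0.324], [-0.007, -0.579, -0.815, 0.994], [0.0, 0.0, 0.0, 1.0]]
bin 0.62 [286.8 218. ]
bin 0.58 [172.8 127.5]
cover 0.84 [288.1 214.5]
post_left 0.64 [281.1 212. ]
post_left 0.24 [156.4 171.6]
post_right 0.56 [286.2 212.7]
post_right 0.24 [118.6 191.4]
catch 0.47 [351.3 244.4]
catch_peg 0.58 [351.3 245.9]
catch_peg 0.19 [314.7 185.1]
flat_tin 0.6 [273.8 184.4]
match_box 0.91 [312.2 185. ]
match_box 0.15 [156.1 168.9]
jar 0.78 [443.1 305. ]
can_a 0.72 [159.9 168.3]
can_a 0.65 [406.1 363.2]
water 0.78 [119.4 193.9]
water 0.47 [275.6 188.6]
mug 0.88 [171.6 129.9]
mug 0.69 [159.9 168.4]
top 386.5380629166654 -0.015059803433320976 [[-0.026, -0.985, 0.17, 0.356], [-1.0, 0.026, 0.002, -0.02], [-0.006, -0.17, -0.985, 1.233], [0.0, 0.0, 0.0, 1.0]]
bin 0.91 [290.6 225.1]
cover 0.79 [266.7 223.7]
post_left 0.93 [284.2 219.1]
post_right 0.72 [287.2 216.8]
catch 0.54 [221.2 219. ]
catch_peg 0.47 [219.4 218.5]
flat_tin 0.74 [303.9 231.9]
flat_tin 0.67 [151.6 172.4]
match_box 0.57 [277.4 255.5]
[... 164 characters left out ...]
oint_positions': array([ 1.07938801,  0.3321975 , -0.06468178,  1.46010303,  0.02161615,
        1.34985875, -0.08849263]), 'joint_vel': array([ 0.00046212, -0.00251419, -0.00077661, -0.00091951, -0.0012845 ,
       -0.00025804,  0.00103915]), 'joint_torque': array([-1.08800486e-04, -6.23042035e+01,  2.43560469e-02, -3.90124619e+01,
       -6.11994113e-02,  3.14932410e-02,  3.61647506e-05]), 'ee_pos': array([ 0.28240855, -0.55759755,  0.2225756 ]), 'eef_rot': array([9.72653253e-01, 2.32262018e-01, 1.54397945e-05, 6.23610566e-05]), 'ft_force': array([0.37587902, 0.0655688 , 0.02203992]), 'torque': array([-0.01172009,  0.00948399,  0.0037042 ]), 'grip_force': 0.0, 'width': 0.08679632098771525}
```

View pics/top0.png

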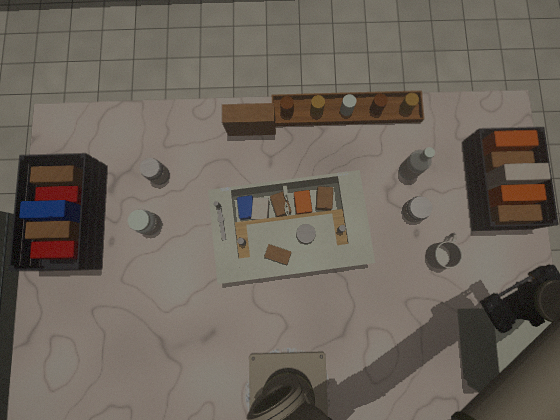

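View pics/scene0.png

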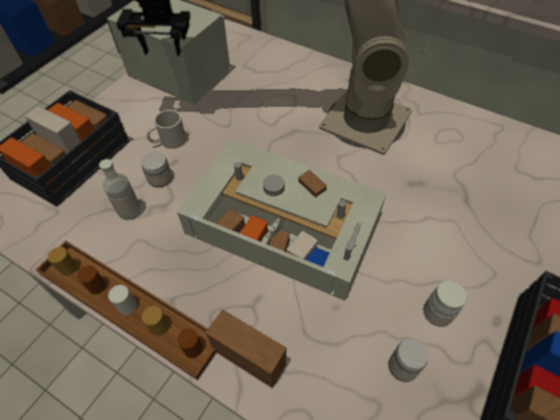

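```bash
python3 - <<'E'
import cv2
a=cv2.imread('pics/top0.png')[160:295,200:385];cv2.imwrite('pics/c1.png',cv2.convertScaleAbs(cv2.resize(a,None,fx=4.3,fy=4.3,interpolation=cv2.INTER_CUBIC),alpha=1.3))
a=cv2.imread('pics/scene0.png')[140:305,170:395];cv2.imwrite('pics/c2.png',cv2.convertScaleAbs(cv2.resize(a,None,fx=3.5,fy=3.5,interpolation=cv2.INTER_CUBIC),alpha=1.2))
E
```

```text
(no output)
```

View pics/c1.png

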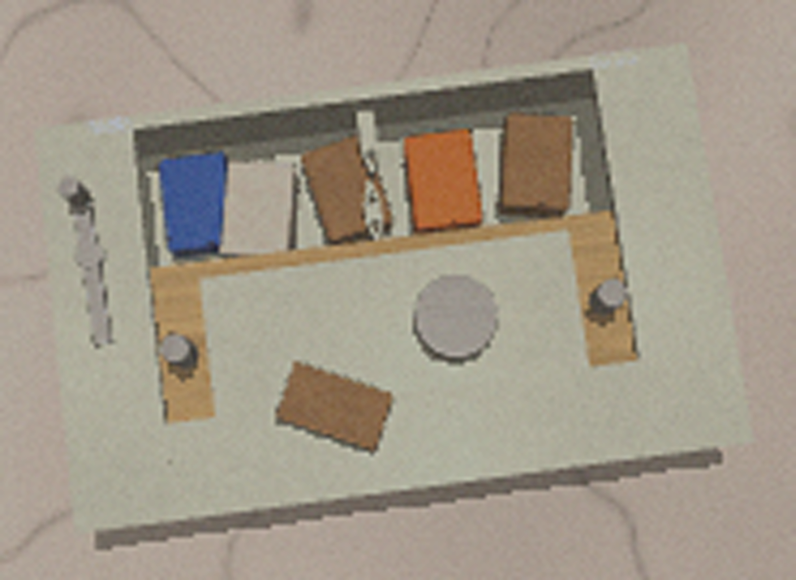

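View pics/c2.png

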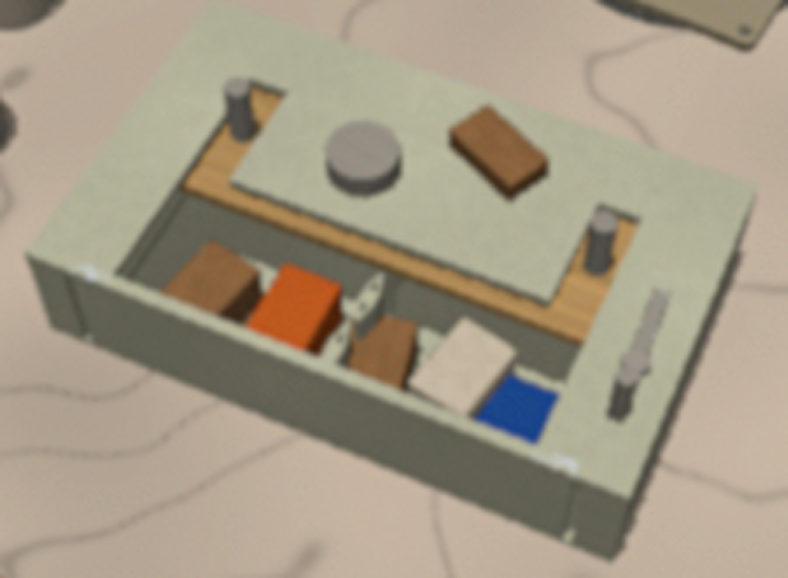

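The top crop shows the bin corners at (37,128), (688,45), (750,442), (78,533), the post tops at (173,345)/(611,292) and the peg top at (70,186). The scene crop gives the same features at corners (30,258), (630,497), (753,190), (210,2) and post tops (603,217)/(238,87).

```bash
python3 - <<'E'
from h import *
from scipy.optimize import least_squares
T=r.camera("top");S=r.camera("scene")
for c in(T,S):c['pose']=np.array(c['pose'])
t=lambda u,v:np.array([u/4.3+200-.4,v/4.3+160-.4]);s=lambda u,v:np.array([u/3.5+170-.4,v/3.5+140-.4])
obs=[(T,t(37,128),(.14,.23,.102)),(T,t(688,45),(.14,-.23,.102)),(T,t(750,442),(-.14,-.23,.102)),(T,t(78,533),(-.14,.23,.102)),(T,t(135,130),(.13,.162,.102)),(T,t(592,70),(.13,-.162,.102)),
(S,s(30,258),(.14,-.23,.102)),(S,s(630,497),(.14,.23,.102)),(S,s(753,190),(-.14,.23,.102)),(S,s(210,2),(-.14,-.23,.102)),
(T,t(70,186),(.0855,.2,.152))]
def b2w(q,p):
    a=q[2];return np.array([q[0]+np.cos(a)*p[0]-np.sin(a)*p[1],q[1]+np.sin(a)*p[0]+np.cos(a)*p[1],p[2]])
f=lambda q:np.concatenate([np.array(proj(c,b2w(q,p)))-u for c,u,p in obs])
R=least_squares(f,[.55,0,0],loss='soft_l1');q=R.x;print(q,R.cost);print(f(q).reshape(-1,2).round(1).tolist())
np.save('q.npy',q)
def inv(p):a=-q[2];d=p[:2]-q[:2];return np.array([np.cos(a)*d[0]-np.sin(a)*d[1],np.sin(a)*d[0]+np.cos(a)*d[1]])
for n,c,u in(("L",T,t(173,345)),("R",T,t(611,292)),("L",S,s(603,217)),("R",S,s(238,87))):
    w=onz(c,*u,.146);print(n,w.round(4),inv(w).round(4))
for n,p in(("peg",(.0855,.2,.137)),("pegend",(.0455,.24,.137)),("Lhome",(.0675,.145,.127)),("Rhome",(.0675,-.145,.127))):print(n,b2w(q,p).round(4))
E
```

```text
[ 0.49239461 -0.01928299  0.10720285] 5.988902842864941
[[-0.8, -0.0], [-0.5, -0.7], [0.8, -0.1], [-0.9, 0.2], [-0.7, -0.2], [0.0, -0.4], [-2.4, -1.2], [-0.6, 0.2], [1.1, -1.7], [0.1, -1.2], [0.1, -0.0]]
L [0.4495 0.122  0.146 ] [-0.0276  0.145 ]
R [ 0.4767 -0.166   0.146 ] [-0.0313 -0.1442]
L [0.4454 0.121  0.146 ] [-0.0317  0.1445]
R [ 0.4758 -0.1639  0.146 ] [-0.032 -0.142]
peg [0.556  0.1887 0.137 ]
pegend [0.512  0.2242 0.137 ]
Lhome [0.544  0.1321 0.127 ]
Rhome [ 0.575  -0.1562  0.127 ]
```

```bash
echo '[[[0.321,-0.272,0,0.362,0],[0.321,-0.272,0,0.362,0],[0.321,-0.272,0,0.362,0],[0.321,-0.272,0,0.362,0],[0.321,-0.272,0,0.362,0],[0.321,-0.272,0,0.362,0],[0.321,-0.272,0,0.362,0],[0.321,-0.272,0,0.362,0],[0.321,-0.272,0,0.362,0],[0.321,-0.272,0.04,0.362,0],[0.321,-0.272,0.08,0.362,0],[0.321,-0.272,0.098,0.362,0]]]' > next.json && python3 -m jog next.json 10; cat >> h.py <<'E'
q=np.load('q.npy')
def st():
    s=r.read_state();a=-q[2];R=np.array([[np.cos(a),-np.sin(a)],[np.sin(a),np.cos(a)]])
    print('t',round(s['time'],2),'bin',(R@(s['ee_pos'][:2]-q[:2])*1000).round(1),'z',round(s['ee_pos'][2]*1000,1),'F',(R@s['ft_force'][:2]).round(1),s['ft_force'][2].round(1),'rot',np.array(s['eef_rot']).round(3),'w',s['width'])
if __name__=='__main__':st()
E
python3 h.py; python3 -c "
from h import *
c=r.camera('top')
for u,v,z in((428,152,.2),(419,208,.08),(142,217,.11),(306,233,.126),(277,254,.124)):print(onz(c,u,v,z))"
```

```text
time: 2.6
ee_pos: [0.4443, -0.1692, 0.1215]
eef_rot: [0.999, 0.054, -0.002, -0.001]
ft_force: [-0.7, -0.6, 0.7]
width: 0.0027
grip_force: 0.0
t 2.6 bin [ -63.9 -143.9] z 121.5 F [-0.8 -0.5] 0.7 rot [ 0.999  0.054 -0.002 -0.001] w 0.0026711543558396726
[ 0.67484755 -0.40872715  0.2       ]
[ 0.53695938 -0.4112893   0.08      ]
[0.52714985 0.41500862 0.11      ]
[ 0.46582318 -0.06554154  0.126     ]
[0.40820296 0.01898174 0.124     ]
```

```bash
echo '[[[0.008,0,0,0,0],[0.012,0,0,0,0],[0.016,0,0,0,0]]]' > next.json && python3 -m jog next.json; python3 h.py;echo '[[[0.003,0,0,0,0],[0.006,0,0,0,0]]]' > next.json && python3 -m jog next.json; python3 h.py
```

```text
time: 2.95
ee_pos: [0.463, -0.1685, 0.1259]
eef_rot: [0.999, 0.053, 0.001, 0.0]
ft_force: [-1.7, -1.3, 0.3]
width: 0.0008
grip_force: 1.0
t 2.95 bin [ -45.2 -145.2] z 125.9 F [-1.9 -1.1] 0.3 rot [0.999 0.053 0.001 0.   ] w 0.0007810138223645674
time: 3.15
ee_pos: [0.4681, -0.168, 0.1253]
eef_rot: [0.999, 0.053, 0.0, 0.0]
ft_force: [-3.2, -0.6, 2.1]
width: 0.0004
grip_force: 1.8
t 3.15 bin [ -40.  -145.2] z 125.3 F [-3.2 -0.3] 2.1 rot [0.999 0.053 0.    0.   ] w 0.0003630123424733715
```

```bash
echo '[[[0.004,0,0,0,0],[0.006,0,0,0,0],[-0.016,0,-0.02,0,0],[-0.016,-0.29,-0.02,0,0],[-0.016,-0.29,-0.02,0,0],[-0.016,-0.29,-0.02,0,0],[-0.016,-0.29,-0.02,0,0],[-0.016,-0.29,-0.02,0,0],[-0.016,-0.29,-0.02,0,0],[-0.016,-0.29,0,0,0],[-0.012,-0.29,0,0,0]]]' > next.json && python3 -m jog next.json;python3 h.py; echo '[[[0.006,0,0,0,0],[0.01,0,0,0,0],[0.014,0,0,0,0]]]' > next.json && python3 -m jog next.json; python3 h.py
```

```text
time: 4.25
ee_pos: [0.4236, 0.1206, 0.1231]
eef_rot: [0.998, 0.055, -0.001, -0.0]
ft_force: [0.7, -1.4, -0.8]
width: 0.0008
grip_force: 0.0
t 4.25 bin [-53.4 146.4] z 123.1 F [ 0.6 -1.5] -0.8 rot [ 0.998  0.055 -0.001 -0.   ] w 0.0007951673311389804
time: 4.55
ee_pos: [0.4395, 0.1205, 0.1249]
eef_rot: [0.999, 0.053, -0.0, -0.0]
ft_force: [-2.3, -0.0, 0.9]
width: 0.0
grip_force: 1.2
t 4.55 bin [-37.7 144.6] z 124.9 F [-2.3  0.2] 0.9 rot [ 0.999  0.053 -0.    -0.   ] w 2.811887576179635e-05
```

```bash
echo '[[[0.004,0,0,0,0],[0.008,0,0,0,0],[0.012,0,0,0,0]]]' > next.json && python3 -m jog next.json; python3 h.py; echo '[[[-0.022,0.02,-0.02,0,0],[-0.02,0.29,-0.02,0,0],[-0.02,0.29,-0.02,0,0],[-0.02,0.29,-0.02,0,0],[-0.02,0.29,-0.02,0,0],[-0.02,0.29,-0.02,0,0],[-0.02,0.29,-0.02,0,0],[-0.02,0.29,0,0,0],[-0.008,0.29,0,0,0],[-0.003,0.29,0,0,0],[0.002,0.29,0,0,0],[0.006,0.29,0,0,0]]]' > next.json && python3 -m jog next.json;python3 h.py
```

```text
time: 4.85
ee_pos: [0.4511, 0.1223, 0.1247]
eef_rot: [0.999, 0.053, 0.0, 0.0]
ft_force: [-2.1, 0.4, 1.2]
width: 0.0007
grip_force: 1.3
t 4.85 bin [-25.9 145.1] z 124.7 F [-2.   0.6] 1.2 rot [0.999 0.053 0.    0.   ] w 0.000747720537096722
time: 6.05
ee_pos: [0.4884, -0.165, 0.1251]
eef_rot: [0.999, 0.054, 0.0, 0.0]
ft_force: [-1.9, -0.7, 0.6]
width: 0.0005
grip_force: 1.0
t 6.05 bin [ -19.5 -144.4] z 125.1 F [-1.9 -0.5] 0.6 rot [0.999 0.054 0.    0.   ] w 0.0005035572906379948
```

```bash
echo '[[[0.004,0,0,0,0],[0.008,0,0,0,0]]]' > next.json && python3 -m jog next.json; python3 h.py; echo '[[[-0.02,-0.02,-0.02,0,0],[-0.028,-0.29,-0.02,0,0],[-0.028,-0.29,-0.02,0,0],[-0.028,-0.29,-0.02,0,0],[-0.028,-0.29,-0.02,0,0],[-0.028,-0.29,-0.02,0,0],[-0.028,-0.29,-0.02,0,0],[-0.028,-0.29,0,0,0],[-0.016,-0.29,0,0,0],[-0.009,-0.29,0,0,0],[-0.003,-0.29,0,0,0],[0.002,-0.29,0,0,0]]]' > next.json && python3 -m jog next.json;python3 h.py
```

```text
time: 6.25
ee_pos: [0.4959, -0.1646, 0.1249]
eef_rot: [0.999, 0.053, 0.0, 0.0]
ft_force: [-2.9, -0.9, 1.7]
width: 0.0006
grip_force: 1.5
t 6.25 bin [ -12.1 -144.9] z 124.9 F [-3.  -0.5] 1.7 rot [0.999 0.053 0.    0.   ] w 0.0005669756121452496
time: 7.45
ee_pos: [0.4659, 0.124, 0.1248]
eef_rot: [0.999, 0.053, -0.002, -0.0]
ft_force: [-22.7, -0.5, 17.3]
width: 0.0005
grip_force: 11.6
t 7.45 bin [-11.  145.3] z 124.8 F [-22.7   1.9] 17.3 rot [ 0.999  0.053 -0.002 -0.   ] w 0.0004871820401359624
```

```bash
echo '[[[-0.02,0.02,-0.02,0,0],[-0.024,0.29,-0.02,0,0],[-0.024,0.29,-0.02,0,0],[-0.024,0.29,-0.02,0,0],[-0.024,0.29,-0.02,0,0],[-0.024,0.29,-0.02,0,0],[-0.024,0.29,-0.02,0,0],[-0.024,0.29,0,0,0],[-0.01,0.29,0,0,0],[-0.003,0.29,0,0,0],[0.001,0.29,0,0,0],[0.004,0.29,0,0,0]]]' > next.json && python3 -m jog next.json;python3 h.py;echo '[[[0.003,0,0,0,0],[0.006,0,0,0,0]]]' > next.json && python3 -m jog next.json;python3 h.py
python3 -c "
from h import *
c=r.camera('top');cv2.imwrite('pics/t2.png',c['img'][:,:,::-1])
a=c['img'][160:295,200:385,::-1];cv2.imwrite('pics/c3.png',cv2.convertScaleAbs(cv2.resize(a,None,fx=4.3,fy=4.3,interpolation=cv2.INTER_CUBIC),alpha=1.3))"
```

```text
time: 8.65
ee_pos: [0.5016, -0.1643, 0.1249]
eef_rot: [0.999, 0.053, -0.0, 0.0]
ft_force: [-2.3, -0.9, 1.4]
width: 0.0005
grip_force: 1.3
t 8.65 bin [  -6.4 -145.1] z 124.9 F [-2.4 -0.6] 1.4 rot [ 0.999  0.053 -0.     0.   ] w 0.0005044856867617632
time: 8.85
ee_pos: [0.5075, -0.1636, 0.1248]
eef_rot: [0.999, 0.053, 0.0, 0.0]
ft_force: [-2.4, -1.5, 0.6]
width: 0.0003
grip_force: 1.2
t 8.85 bin [  -0.4 -145.1] z 124.8 F [-2.5 -1.2] 0.6 rot [0.999 0.053 0.    0.   ] w 0.0003490986458164459
```

View pics/c3.png

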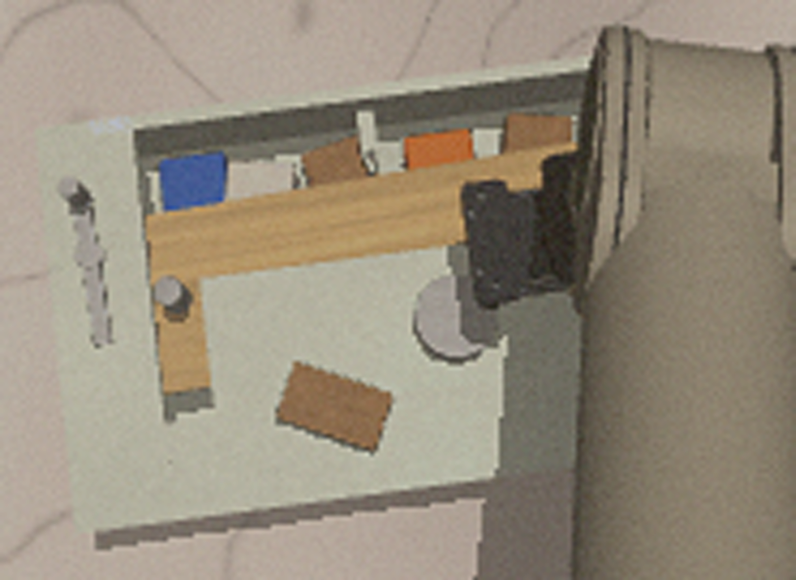

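The crop shows the left post top at (168,293), which puts the left post at about bin x = +5 mm. The TCP-to-post contact offset is therefore about 16 mm, and the home TCP is about x = 51.

```bash
echo '[[[-0.02,-0.02,-0.02,0,0],[-0.026,-0.29,-0.02,0,0],[-0.026,-0.29,-0.02,0,0],[-0.026,-0.29,-0.02,0,0],[-0.026,-0.29,-0.02,0,0],[-0.026,-0.29,-0.02,0,0],[-0.026,-0.29,-0.02,0,0],[-0.026,-0.29,0,0,0],[-0.015,-0.29,0,0,0],[-0.01,-0.29,0,0,0],[-0.007,-0.29,0,0,0],[-0.004,-0.29,0,0,0]]]' > next.json && python3 -m jog next.json;python3 h.py
```

```text
time: 10.1
ee_pos: [0.4707, 0.1239, 0.1245]
eef_rot: [0.999, 0.053, -0.003, 0.001]
ft_force: [-20.9, -2.6, 13.0]
width: 0.0004
grip_force: 10.5
t 10.1 bin [ -6.3 144.7] z 124.5 F [-21.1  -0.3] 13.0 rot [ 0.999  0.053 -0.003  0.001] w 0.0004431567653600607
```

```bash
echo '[[[-0.015,0.02,-0.02,0,0],[-0.016,0.29,-0.02,0,0],[-0.016,0.29,-0.02,0,0],[-0.016,0.29,-0.02,0,0],[-0.016,0.29,-0.02,0,0],[-0.016,0.29,-0.02,0,0],[-0.016,0.29,-0.02,0,0],[-0.016,0.29,0,0,0],[0.0,0.29,0,0,0],[0.005,0.29,0,0,0],[0.009,0.29,0,0,0],[0.012,0.29,0,0,0]]]' > next.json && python3 -m jog next.json;python3 h.py;echo '[[[0.003,0,0,0,0],[0.006,0,0,0,0]]]' > next.json && python3 -m jog next.json;python3 h.py
```

```text
time: 11.3
ee_pos: [0.5156, -0.1629, 0.125]
eef_rot: [0.999, 0.053, 0.0, 0.0]
ft_force: [-1.5, -1.3, -0.0]
width: 0.0005
grip_force: 1.2
t 11.3 bin [   7.7 -145.3] z 125.0 F [-1.6 -1.1] -0.0 rot [0.999 0.053 0.    0.   ] w 0.0005372730363603956
time: 11.5
ee_pos: [0.5215, -0.162, 0.1249]
eef_rot: [0.999, 0.053, 0.0, 0.0]
ft_force: [-1.9, -1.0, 1.4]
width: 0.0006
grip_force: 1.5
t 11.5 bin [  13.6 -145. ] z 124.9 F [-2.  -0.8] 1.4 rot [0.999 0.053 0.    0.   ] w 0.0006272193857725887
```

```bash
echo '[[[-0.02,-0.02,-0.02,0,0],[-0.036,-0.29,-0.02,0,0],[-0.036,-0.29,-0.02,0,0],[-0.036,-0.29,-0.02,0,0],[-0.036,-0.29,-0.02,0,0],[-0.036,-0.29,-0.02,0,0],[-0.036,-0.29,-0.02,0,0],[-0.036,-0.29,0,0,0],[-0.025,-0.29,0,0,0],[-0.02,-0.29,0,0,0],[-0.018,-0.29,0,0,0],[-0.016,-0.29,0,0,0]]]' > next.json && python3 -m jog next.json;python3 h.py;echo '[[[0.002,0,0,0,0],[0.004,0,0,0,0]]]' > next.json && python3 -m jog next.json;python3 h.py
```

```text
time: 12.7
ee_pos: [0.4749, 0.1245, 0.1249]
eef_rot: [0.999, 0.053, -0.0, -0.0]
ft_force: [-4.1, 0.5, 1.9]
width: 0.0001
grip_force: 1.9
t 12.7 bin [ -2.  144.8] z 124.9 F [-4.   0.9] 1.9 rot [ 0.999  0.053 -0.    -0.   ] w 7.170354505402167e-05
time: 12.9
ee_pos: [0.4784, 0.1248, 0.1248]
eef_rot: [0.999, 0.053, -0.0, 0.0]
ft_force: [-5.0, -2.3, 4.2]
width: 0.0008
grip_force: 2.9
t 12.9 bin [  1.5 144.8] z 124.8 F [-5.2 -1.8] 4.2 rot [ 0.999  0.053 -0.     0.   ] w 0.0008154587868445134
```

```bash
echo '[[[0.002,0,0,0,0],[0.004,0,0,0,0]]]' > next.json && python3 -m jog next.json;python3 h.py; echo '[[[0.002,0,0,0,0]]]' > next.json && python3 -m jog next.json;python3 h.py
```

```text
time: 13.1
ee_pos: [0.4824, 0.1251, 0.1247]
eef_rot: [0.999, 0.053, -0.0, 0.001]
ft_force: [-5.9, -2.5, 4.3]
width: 0.0004
grip_force: 2.8
t 13.1 bin [  5.5 144.6] z 124.7 F [-6.1 -1.9] 4.3 rot [ 0.999  0.053 -0.     0.001] w 0.00040184343074218176
time: 13.2
ee_pos: [0.4844, 0.1253, 0.1247]
eef_rot: [0.999, 0.053, -0.0, 0.0]
ft_force: [-4.3, -2.2, 3.5]
width: 0.0008
grip_force: 2.5
t 13.2 bin [  7.5 144.6] z 124.7 F [-4.5 -1.7] 3.5 rot [ 0.999  0.053 -0.     0.   ] w 0.0008379310266580792
```

```bash
echo '[[[-0.015,0.02,-0.02,0,0],[-0.014,0.29,-0.02,0,0],[-0.014,0.29,-0.02,0,0],[-0.014,0.29,-0.02,0,0],[-0.014,0.29,-0.02,0,0],[-0.014,0.29,-0.02,0,0],[-0.014,0.29,-0.02,0,0],[-0.014,0.29,0,0,0],[0.0,0.29,0,0,0],[0.006,0.29,0,0,0],[0.01,0.29,0,0,0],[0.014,0.29,0,0,0]]]' > next.json && python3 -m jog next.json;python3 h.py;echo '[[[0.003,0,0,0,0],[0.006,0,0,0,0]]]' > next.json && python3 -m jog next.json;python3 h.py
```

```text
time: 14.4
ee_pos: [0.5295, -0.1611, 0.1248]
eef_rot: [0.999, 0.053, -0.0, 0.0]
ft_force: [-1.9, -0.3, -0.6]
width: 0.0006
grip_force: 0.9
t 14.4 bin [  21.7 -145. ] z 124.8 F [-1.9 -0.1] -0.6 rot [ 0.999  0.053 -0.     0.   ] w 0.0005957467624404271
time: 14.6
ee_pos: [0.5354, -0.1605, 0.1247]
eef_rot: [0.999, 0.053, -0.0, 0.0]
ft_force: [-1.8, 0.0, 0.2]
width: 0.0006
grip_force: 1.0
t 14.6 bin [  27.6 -145. ] z 124.7 F [-1.8  0.2] 0.2 rot [ 0.999  0.053 -0.     0.   ] w 0.0005963013910154171
```

R at 27.6, L at 7.5; next the left.

```bash
echo '[[[-0.02,-0.02,-0.02,0,0],[-0.036,-0.29,-0.02,0,0],[-0.036,-0.29,-0.02,0,0],[-0.036,-0.29,-0.02,0,0],[-0.036,-0.29,-0.02,0,0],[-0.036,-0.29,-0.02,0,0],[-0.036,-0.29,-0.02,0,0],[-0.036,-0.29,0,0,0],[-0.025,-0.29,0,0,0],[-0.02,-0.29,0,0,0],[-0.017,-0.29,0,0,0],[-0.014,-0.29,0,0,0]]]' > next.json && python3 -m jog next.json;python3 h.py;echo '[[[0.002,0,0,0,0],[0.004,0,0,0,0]]]' > next.json && python3 -m jog next.json;python3 h.py
```

```text
time: 15.8
ee_pos: [0.491, 0.1263, 0.125]
eef_rot: [0.999, 0.053, -0.0, -0.0]
ft_force: [-3.5, 0.3, 0.3]
width: 0.0005
grip_force: 1.2
t 15.8 bin [ 14.2 144.9] z 125.0 F [-3.4  0.7] 0.3 rot [ 0.999  0.053 -0.    -0.   ] w 0.00045679395609835434
time: 16.0
ee_pos: [0.4946, 0.1269, 0.1248]
eef_rot: [0.999, 0.053, -0.0, 0.0]
ft_force: [-2.4, 0.4, 0.6]
width: 0.0006
grip_force: 1.3
t 16.0 bin [ 17.9 145.1] z 124.8 F [-2.4  0.6] 0.6 rot [ 0.999  0.053 -0.     0.   ] w 0.0005787010830378417
```

```bash
echo '[[[0.002,0,0,0,0],[0.004,0,0,0,0]]]' > next.json && python3 -m jog next.json;python3 h.py; echo '[[[0.002,0,0,0,0],[0.003,0,0,0,0]]]' > next.json && python3 -m jog next.json;python3 h.py
```

```text
time: 16.2
ee_pos: [0.4986, 0.1275, 0.1246]
eef_rot: [0.999, 0.053, 0.0, 0.0]
ft_force: [-1.9, 0.1, 0.6]
width: 0.0003
grip_force: 1.3
t 16.2 bin [ 21.9 145.2] z 124.6 F [-1.9  0.3] 0.6 rot [0.999 0.053 0.    0.   ] w 0.0002931317485762366
time: 16.4
ee_pos: [0.5017, 0.1278, 0.1246]
eef_rot: [0.999, 0.053, 0.0, -0.0]
ft_force: [-2.0, 0.5, 1.2]
width: 0.0004
grip_force: 1.3
t 16.4 bin [ 24.9 145.2] z 124.6 F [-1.9  0.7] 1.2 rot [ 0.999  0.053  0.    -0.   ] w 0.0004453907228035401
```

Left at 25 and free; the right goes to about 38.

```bash
echo '[[[-0.02,0.02,-0.02,0,0],[-0.018,0.29,-0.02,0,0],[-0.018,0.29,-0.02,0,0],[-0.018,0.29,-0.02,0,0],[-0.018,0.29,-0.02,0,0],[-0.018,0.29,-0.02,0,0],[-0.018,0.29,-0.02,0,0],[-0.018,0.29,0,0,0],[-0.002,0.29,0,0,0],[0.002,0.29,0,0,0],[0.005,0.29,0,0,0],[0.008,0.29,0,0,0]]]' > next.json && python3 -m jog next.json;python3 h.py;echo '[[[0.003,0,0,0,0],[0.006,0,0,0,0]]]' > next.json && python3 -m jog next.json;python3 h.py
```

```text
time: 17.6
ee_pos: [0.5403, -0.1599, 0.1248]
eef_rot: [0.999, 0.053, -0.0, 0.0]
ft_force: [-2.8, -0.3, 0.9]
width: 0.0004
grip_force: 1.1
t 17.6 bin [  32.6 -145. ] z 124.8 F [-2.8 -0. ] 0.9 rot [ 0.999  0.053 -0.     0.   ] w 0.00042383930392186567
time: 17.8
ee_pos: [0.546, -0.1597, 0.1247]
eef_rot: [0.999, 0.053, -0.0, 0.0]
ft_force: [-2.9, -2.8, 1.6]
width: 0.0005
grip_force: 2.2
t 17.8 bin [  38.3 -145.4] z 124.7 F [-3.2 -2.5] 1.6 rot [ 0.999  0.053 -0.     0.   ] w 0.00047581694652917714
```

```bash
echo '[[[-0.02,-0.02,-0.02,0,0],[-0.03,-0.29,-0.02,0,0],[-0.03,-0.29,-0.02,0,0],[-0.03,-0.29,-0.02,0,0],[-0.03,-0.29,-0.02,0,0],[-0.03,-0.29,-0.02,0,0],[-0.03,-0.29,-0.02,0,0],[-0.03,-0.29,0,0,0],[-0.018,-0.29,0,0,0],[-0.013,-0.29,0,0,0],[-0.01,-0.29,0,0,0],[-0.007,-0.29,0,0,0]]]' > next.json && python3 -m jog next.json;python3 h.py;echo '[[[0.002,0,0,0,0],[0.004,0,0,0,0]]]' > next.json && python3 -m jog next.json;python3 h.py
```

```text
time: 19.0
ee_pos: [0.5089, 0.1282, 0.1249]
eef_rot: [0.999, 0.053, -0.0, -0.0]
ft_force: [-2.0, -0.2, -0.3]
width: 0.0005
grip_force: 0.9
t 19.0 bin [ 32.2 144.8] z 124.9 F [-2.   0.1] -0.3 rot [ 0.999  0.053 -0.    -0.   ] w 0.00046370190956951976
time: 19.2
ee_pos: [0.5125, 0.1288, 0.1248]
eef_rot: [0.999, 0.053, 0.0, 0.0]
ft_force: [-2.2, -0.3, 1.0]
width: 0.0
grip_force: 1.2
t 19.2 bin [ 35.9 145.1] z 124.8 F [-2.2 -0.1] 1.0 rot [0.999 0.053 0.    0.   ] w 3.623002281760067e-05
```

Left at 36; push it slightly past, then the right.

```bash
echo '[[[0.002,0,0,0,0],[0.004,0,0,0,0]]]' > next.json && python3 -m jog next.json;python3 h.py; echo '[[[-0.02,0.02,-0.02,0,0],[-0.02,0.29,-0.02,0,0],[-0.02,0.29,-0.02,0,0],[-0.02,0.29,-0.02,0,0],[-0.02,0.29,-0.02,0,0],[-0.02,0.29,-0.02,0,0],[-0.02,0.29,-0.02,0,0],[-0.02,0.29,0,0,0],[-0.006,0.29,0,0,0],[-0.002,0.29,0,0,0],[0.002,0.29,0,0,0],[0.005,0.29,0,0,0]]]' > next.json && python3 -m jog next.json;python3 h.py
```

```text
time: 19.4
ee_pos: [0.5165, 0.1294, 0.1247]
eef_rot: [0.999, 0.053, 0.0, 0.0]
ft_force: [-2.4, -0.0, 1.0]
width: 0.0003
grip_force: 1.2
t 19.4 bin [ 39.9 145.2] z 124.7 F [-2.3  0.2] 1.0 rot [0.999 0.053 0.    0.   ] w 0.0003081393956584459
time: 20.6
ee_pos: [0.5523, -0.1587, 0.1248]
eef_rot: [0.999, 0.053, -0.0, 0.0]
ft_force: [-1.9, -1.0, -1.4]
width: 0.0005
grip_force: 1.0
t 20.6 bin [  44.7 -145. ] z 124.8 F [-2.  -0.8] -1.4 rot [ 0.999  0.053 -0.     0.   ] w 0.0005009561511296946
```

```bash
echo '[[[0.002,0,0,0,0],[0.004,0,0,0,0]]]' > next.json && python3 -m jog next.json;python3 h.py; echo '[[[-0.02,-0.02,-0.02,0,0],[-0.025,-0.29,-0.02,0,0],[-0.025,-0.29,-0.02,0,0],[-0.025,-0.29,-0.02,0,0],[-0.025,-0.29,-0.02,0,0],[-0.025,-0.29,-0.02,0,0],[-0.025,-0.29,-0.02,0,0],[-0.025,-0.29,0,0,0],[-0.014,-0.29,0,0,0],[-0.009,-0.29,0,0,0],[-0.006,-0.29,0,0,0],[-0.003,-0.29,0,0,0]]]' > next.json && python3 -m jog next.json;python3 h.py
```

```text
time: 20.8
ee_pos: [0.5539, -0.1586, 0.1246]
eef_rot: [0.999, 0.053, -0.003, 0.0]
ft_force: [-21.4, 0.1, 13.0]
width: 0.0005
grip_force: 9.9
t 20.8 bin [  46.2 -145.1] z 124.6 F [-21.3   2.4] 13.0 rot [ 0.999  0.053 -0.003  0.   ] w 0.0005043425528218864
time: 22.0
ee_pos: [0.5228, 0.1297, 0.1249]
eef_rot: [0.999, 0.053, -0.0, -0.0]
ft_force: [-1.8, 0.9, -0.1]
width: 0.0007
grip_force: 1.1
t 22.0 bin [ 46.2 144.8] z 124.9 F [-1.7  1.1] -0.1 rot [ 0.999  0.053 -0.    -0.   ] w 0.0007387407543053031
```

```bash
echo '[[[0.002,0,0,0,0]]]' > next.json && python3 -m jog next.json;python3 h.py; echo '[[[0.002,0,0,0,0]]]' > next.json && python3 -m jog next.json;python3 h.py
```

```text
time: 22.1
ee_pos: [0.5238, 0.1299, 0.1248]
eef_rot: [0.999, 0.053, -0.001, 0.0]
ft_force: [-11.7, -1.1, 8.3]
width: 0.0006
grip_force: 5.8
t 22.1 bin [ 47.2 145. ] z 124.8 F [-11.8   0.1] 8.3 rot [ 0.999  0.053 -0.001  0.   ] w 0.0005798856142516145
time: 22.2
ee_pos: [0.524, 0.13, 0.1246]
eef_rot: [0.999, 0.053, -0.003, 0.001]
ft_force: [-22.7, -4.1, 16.4]
width: 0.0006
grip_force: 11.4
t 22.2 bin [ 47.4 145. ] z 124.6 F [-23.   -1.7] 16.4 rot [ 0.999  0.053 -0.003  0.001] w 0.0005959412287940025
```

```bash
echo '[[[-0.012,0,-0.02,0,0],[-0.03,0,-0.06,0,0],[-0.03,0,-0.06,0,0]]]' > next.json && python3 -m jog next.json;python3 - <<'E'
from h import *
st()
c=r.camera('scene');c['pose']=np.array(c['pose']);img=c['img'][:,:,::-1].copy()
a=q[2]
def b(x,y,z):return (q[0]+np.cos(a)*x-np.sin(a)*y,q[1]+np.sin(a)*x+np.cos(a)*y,z)
print([np.round((np.array(proj(c,b(.0675,y,.146)))-[170,140])*3.5) for y in(.145,-.145)])
for z in(.095,.102):print([np.round((np.array(proj(c,b(.13,y,z)))-[170,140])*3.5) for y in(.15,0,-.15)])
cv2.imwrite('pics/c4.png',cv2.convertScaleAbs(cv2.resize(img[140:305,170:395],None,fx=3.5,fy=3.5,interpolation=cv2.INTER_CUBIC),alpha=1.2))
E
```

```text
time: 22.5
ee_pos: [0.4978, 0.128, 0.1897]
eef_rot: [0.999, 0.054, 0.004, -0.0]
ft_force: [0.4, -0.1, 0.3]
width: 0.0005
grip_force: 0.0
t 22.5 bin [ 21.1 145.9] z 189.7 F [ 0.4 -0.1] 0.3 rot [ 0.999  0.054  0.004 -0.   ] w 0.0004526128112537609
[array([550., 326.]), array([166., 181.])]
[array([516., 443.]), array([314., 361.]), array([125., 286.])]
[array([517., 438.]), array([313., 356.]), array([124., 280.])]
```

View pics/c4.png

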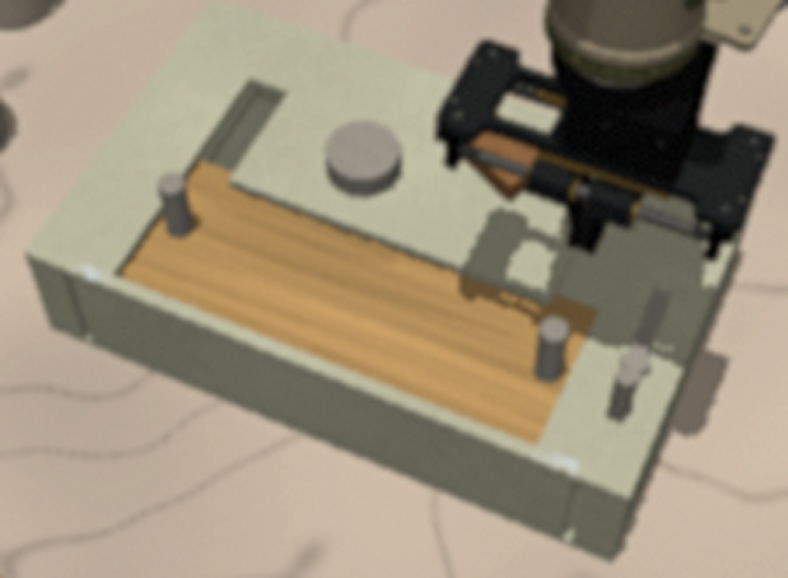

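The scene crop shows both post tops at (553,325) and (173,182). These match the predicted home positions within the calibration bias, and the board meets the far wall along its length. I'll press the right post once more to be sure it is seated.

```bash
echo '[[[0.006,0.29,0,0,0],[0.006,0.29,0,0,0],[0.006,0.29,0,0,0],[0.006,0.29,0,0,0],[0.006,0.29,0,0,0],[0.006,0.29,0,0,0],[0.006,0.29,0.03,0,0],[0.006,0.29,0.06,0,0],[0.015,0.29,0.06,0,0],[0.02,0.29,0.06,0,0],[0.023,0.29,0.06,0,0],[0.026,0.29,0.06,0,0]]]' > next.json && python3 -m jog next.json;python3 h.py; echo '[[[0.002,0,0,0,0]]]' > next.json && python3 -m jog next.json;python3 h.py
```

```text
time: 23.75
ee_pos: [0.5543, -0.1583, 0.126]
eef_rot: [0.999, 0.054, 0.001, 0.0]
ft_force: [-10.5, 0.0, 8.0]
width: 0.0007
grip_force: 5.9
t 23.75 bin [  46.7 -144.8] z 126.0 F [-10.4   1.1] 8.0 rot [0.999 0.054 0.001 0.   ] w 0.0007113857403071128
time: 23.85
ee_pos: [0.5544, -0.1584, 0.1256]
eef_rot: [0.999, 0.053, -0.001, 0.0]
ft_force: [-16.3, -0.1, 11.6]
width: 0.0005
grip_force: 8.1
t 23.85 bin [  46.7 -144.9] z 125.6 F [-16.3   1.7] 11.6 rot [ 0.999  0.053 -0.001  0.   ] w 0.0005023866576517814
```

```bash
echo '[[[-0.015,0,-0.03,0,0],[-0.01,0,-0.065,0,0.05],[0.036,-0.345,-0.065,0,0.05],[0.036,-0.345,-0.065,0,0.05],[0.036,-0.345,-0.065,0,0.05],[0.036,-0.345,-0.065,0,0.05],[0.036,-0.345,-0.065,0,0.05],[0.036,-0.345,-0.065,0,0.05],[0.036,-0.345,-0.065,0,0.05],[0.036,-0.345,-0.065,0,0.05],[0.036,-0.345,-0.065,0,0.05]]]' > next.json && python3 -m jog next.json;python3 - <<'E'
from h import *
st();c=r.camera('wrist');c['pose']=np.array(c['pose'])
a=q[2]
def b(x,y,z):return (q[0]+np.cos(a)*x-np.sin(a)*y,q[1]+np.sin(a)*x+np.cos(a)*y,z)
img=c['img'][:,:,::-1].copy()
u=proj(c,b(.0855,.2,.152));print(u,proj(c,b(.0675,.145,.146)))
cv2.circle(img,(int(u[0]),int(u[1])),4,(0,0,255),1);cv2.imwrite('pics/w.png',img)
E
```

```text
time: 24.95
ee_pos: [0.5542, 0.1904, 0.1903]
eef_rot: [0.998, 0.055, 0.001, -0.0]
ft_force: [0.2, -0.6, 0.5]
width: 0.05
grip_force: 0.0
t 24.95 bin [ 83.9 201.9] z 190.3 F [ 0.1 -0.6] 0.5 rot [ 0.998  0.055  0.001 -0.   ] w 0.05001344363270119
(np.float64(288.164637010606), np.float64(235.1548395468784)) (np.float64(366.59335938833686), np.float64(255.93986407600326))
```

View pics/w.png

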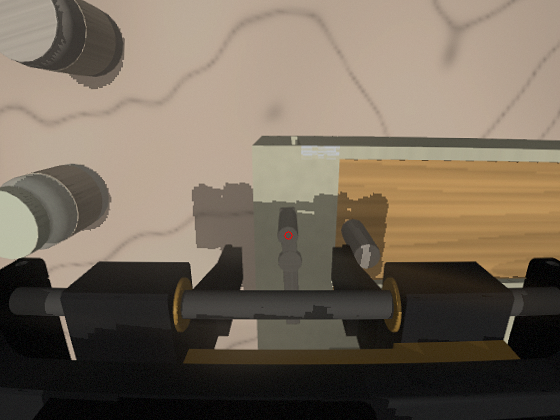

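The wrist view shows the peg top at (288,237), right on the predicted point, and the left post top at (367,257), also as predicted for home. I'll descend and grip the peg.

```bash
echo '[[[0,0,0.02,0,0.05],[0,0,0.045,0,0.05],[0,0,0.063,0,0.05],[0,0,0.063,0,0.05],[0,0,0.063,0,0],[0,0,0.063,0,0],[0,0,0.063,0,0],[0,0,0.063,0,0]]]' > next.json && python3 -m jog next.json 15;python3 h.py
```

```text
time: 25.8
ee_pos: [0.5547, 0.1887, 0.1273]
eef_rot: [0.999, 0.053, 0.001, -0.0]
ft_force: [0.2, 0.6, 1.3]
width: 0.0256
grip_force: 0.0
t 25.8 bin [ 84.2 200.2] z 127.3 F [0.3 0.6] 1.3 rot [ 0.999  0.053  0.001 -0.   ] w 0.025554675620817747
```

```bash
echo '[[[0,0,0,0,0],[0,0,0,0,0],[0,0,0,0,0],[0,0,0,0,0]]]' > next.json && python3 -m jog next.json 15;python3 h.py; python3 -c "
import numpy as np
for k in range(1,13):
  f=k*1.6/12;print(round(40*(np.cos(f)-1)),round(-40*np.sin(f)))"
```

```text
time: 26.2
ee_pos: [0.5545, 0.1889, 0.1268]
eef_rot: [0.999, 0.053, 0.0, -0.0]
ft_force: [0.6, 0.7, 2.0]
width: 0.0132
grip_force: 15.0
t 26.2 bin [ 84.  200.4] z 126.8 F [0.7 0.6] 2.0 rot [ 0.999  0.053  0.    -0.   ] w 0.013161065917616708
0 -5
-1 -11
-3 -16
-6 -20
-9 -25
-12 -29
-16 -32
-21 -35
-26 -37
-31 -39
-36 -40
-41 -40
```

```bash
echo '[[[0,-0.005,0,0,0],[-0.001,-0.011,0,0,0],[-0.003,-0.016,0,0,0],[-0.006,-0.02,0,0,0],[-0.009,-0.025,0,0,0],[-0.012,-0.029,0,0,0]]]' > next.json && python3 -m jog next.json;python3 h.py; echo '[[[-0.004,-0.003,0,0,0],[-0.009,-0.006,0,0,0],[-0.014,-0.008,0,0,0],[-0.019,-0.01,0,0,0],[-0.024,-0.011,0,0,0],[-0.029,-0.011,0,0,0]]]' > next.json && python3 -m jog next.json;python3 h.py
```

```text
time: 26.8
ee_pos: [0.5402, 0.2155, 0.1269]
eef_rot: [0.999, 0.053, 0.001, 0.001]
ft_force: [4.0, -4.8, 2.6]
width: 0.0134
grip_force: 15.0
t 26.8 bin [ 72.6 228.3] z 126.9 F [ 3.4 -5.2] 2.6 rot [0.999 0.053 0.001 0.001] w 0.013352730165814897
time: 27.4
ee_pos: [0.5104, 0.2234, 0.1269]
eef_rot: [0.999, 0.053, 0.001, 0.0]
ft_force: [5.3, -2.6, 1.5]
width: 0.0132
grip_force: 15.0
t 27.4 bin [ 43.9 239.4] z 126.9 F [ 5.  -3.2] 1.5 rot [0.999 0.053 0.001 0.   ] w 0.013237082811058738
```

```bash
echo '[[[-0.002,0,0,0,0]]]' > next.json && python3 -m jog next.json;python3 h.py; echo '[[[-0.002,0,0,0,0],[-0.002,0,0,0,0]]]' > next.json && python3 -m jog next.json;python3 h.py
```

```text
time: 27.5
ee_pos: [0.5082, 0.2233, 0.1269]
eef_rot: [0.999, 0.053, 0.001, 0.0]
ft_force: [4.7, -3.4, 1.8]
width: 0.0136
grip_force: 15.0
t 27.5 bin [ 41.6 239.5] z 126.9 F [ 4.3 -3.9] 1.8 rot [0.999 0.053 0.001 0.   ] w 0.013600155954031523
time: 27.7
ee_pos: [0.5073, 0.2232, 0.127]
eef_rot: [0.999, 0.053, 0.002, 0.0]
ft_force: [7.8, -0.7, -1.9]
width: 0.0135
grip_force: 15.0
t 27.7 bin [ 40.8 239.5] z 127.0 F [ 7.7 -1.5] -1.9 rot [0.999 0.053 0.002 0.   ] w 0.013521761404369146
```

```bash
echo '[[[0.002,0,0,0,0.04],[0.003,0,0,0,0.04],[0.003,0,0,0,0.04],[0.003,0,-0.03,0,0.04],[0.003,0,-0.07,0,0.04],[0.003,0,-0.1,0,0.04],[-0.06,0.0,-0.13,0,0.04],[-0.1,0.0,-0.13,0,0.04]]]' > next.json && python3 -m jog next.json;python3 - <<'E'
from h import *
st()
c=r.camera('scene');c['pose']=np.array(c['pose']);a=q[2]
def b(x,y,z):return (q[0]+np.cos(a)*x-np.sin(a)*y,q[1]+np.sin(a)*x+np.cos(a)*y,z)
for p in((.0455,.24,.152),(.0455,.138,.105),(.0675,.145,.146),(.0675,-.145,.146)):print(((np.array(proj(c,b(*p)))-[170,140])*3.5).round())
cv2.imwrite('pics/c5.png',cv2.convertScaleAbs(cv2.resize(c['img'][140:305,170:395,::-1],None,fx=3.5,fy=3.5,interpolation=cv2.INTER_CUBIC),alpha=1.2))
E
```

```text
time: 28.5
ee_pos: [0.4139, 0.2149, 0.2567]
eef_rot: [0.999, 0.053, 0.0, -0.001]
ft_force: [-0.6, 0.3, 0.7]
width: 0.04
grip_force: 0.0
t 28.5 bin [-53.  241.3] z 256.7 F [-0.6  0.4] 0.7 rot [ 0.999  0.053  0.    -0.001] w 0.040033566379683395
[700. 347.]
[547. 330.]
[550. 326.]
[166. 181.]
```

View pics/c5.png

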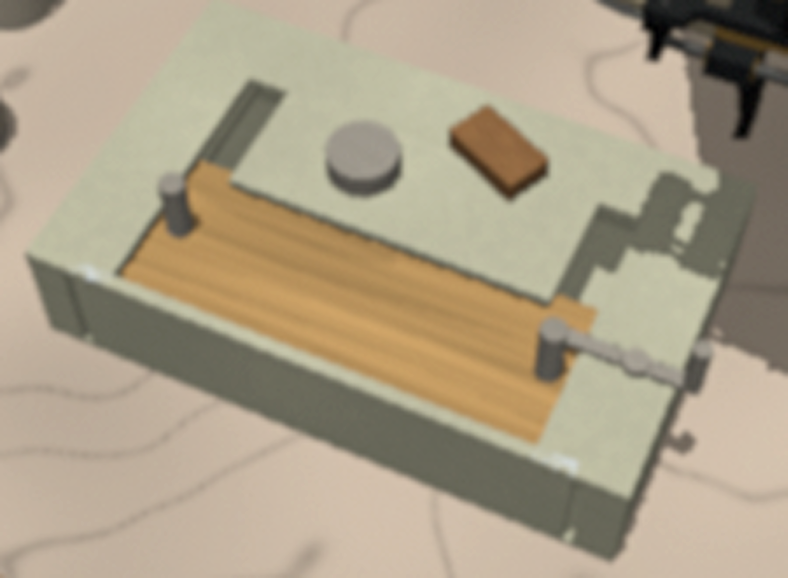

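The crop shows the blade standing behind the left post and the peg at (703,350), against (700,347) predicted. I'll give the peg one gentle nudge from its far side to be sure it is at its stop.

```bash
echo '[[[0.05,0,0,0,0],[0.1,0,0,0,0],[0.138,0,0,0,0],[0.138,0,0,0,0],[0.138,0,0.04,0,0],[0.138,0,0.08,0,0],[0.138,0,0.11,0,0],[0.138,0,0.13,0,0],[0.138,0,0.13,0,0]]]' > next.json && python3 -m jog next.json;python3 h.py
```

```text
time: 29.45
ee_pos: [0.549, 0.2281, 0.1224]
eef_rot: [0.999, 0.054, -0.003, 0.001]
ft_force: [0.0, 0.1, 0.7]
width: 0.0004
grip_force: 0.0
t 29.45 bin [ 82.8 239.9] z 122.4 F [0.  0.1] 0.7 rot [ 0.999  0.054 -0.003  0.001] w 0.0004360873220553997
```

```bash
echo '[[[-0.006,0,0,0,0],[-0.012,0,0,0,0],[-0.016,0,0,0,0],[-0.019,0,0,0,0]]]' > next.json && python3 -m jog next.json;python3 h.py; echo '[[[-0.002,0,0,0,0]]]' > next.json && python3 -m jog next.json;python3 h.py; echo '[[[-0.002,0,0,0,0]]]' > next.json && python3 -m jog next.json;python3 h.py
```

```text
time: 29.85
ee_pos: [0.5324, 0.2268, 0.1264]
eef_rot: [0.999, 0.053, 0.001, -0.0]
ft_force: [0.6, -0.8, 0.2]
width: 0.0006
grip_force: 0.0
t 29.85 bin [ 66.1 240.4] z 126.4 F [ 0.5 -0.8] 0.2 rot [ 0.999  0.053  0.001 -0.   ] w 0.0005559646658506778
time: 29.95
ee_pos: [0.5304, 0.2264, 0.1259]
eef_rot: [0.999, 0.053, 0.0, 0.0]
ft_force: [0.1, 0.3, 0.9]
width: -0.0001
grip_force: 0.0
t 29.95 bin [ 64.1 240.2] z 125.9 F [0.2 0.3] 0.9 rot [0.999 0.053 0.    0.   ] w -0.00011038537175890345
time: 30.05
ee_pos: [0.5285, 0.2261, 0.1256]
eef_rot: [0.999, 0.053, 0.0, 0.0]
ft_force: [-0.1, 1.5, -0.1]
width: 0.0003
grip_force: 0.0
t 30.05 bin [ 62.2 240.1] z 125.6 F [0.1 1.5] -0.1 rot [0.999 0.053 0.    0.   ] w 0.0002859875322352645
```

```bash
echo '[[[-0.001,0,0,0,0],[-0.002,0,0,0,0]]]' > next.json && python3 -m jog next.json;python3 h.py; echo '[[[-0.0015,0,0,0,0]]]' > next.json && python3 -m jog next.json;python3 h.py
```

```text
time: 30.25
ee_pos: [0.5275, 0.226, 0.1256]
eef_rot: [0.999, 0.053, 0.001, -0.0]
ft_force: [6.0, 1.3, -3.0]
width: 0.0007
grip_force: 3.6
t 30.25 bin [ 61.1 240.1] z 125.6 F [6.1 0.7] -3.0 rot [ 0.999  0.053  0.001 -0.   ] w 0.0007297652731109352
time: 30.35
ee_pos: [0.5272, 0.2259, 0.1257]
eef_rot: [0.999, 0.053, 0.002, -0.001]
ft_force: [15.0, 3.3, -7.6]
width: 0.0005
grip_force: 7.3
t 30.35 bin [ 60.9 240.1] z 125.7 F [15.3  1.6] -7.6 rot [ 0.999  0.053  0.002 -0.001] w 0.0005278658851846159
```

The peg is hard against its stop. I'll retreat and hand in.

```bash
echo '[[[0.02,0,0,0,0],[0.02,0,-0.05,0,0],[0.02,0,-0.1,0,0],[0.02,0,-0.13,0,0],[0.02,0,-0.13,0,0],[0.02,0,-0.13,0,0]]]' > next.json && python3 -m jog next.json;python3 h.py; python3 -c "
from bench import r
print(r.close_job())"
```

```text
time: 30.95
ee_pos: [0.545, 0.228, 0.2554]
eef_rot: [0.999, 0.053, 0.0, 0.0]
ft_force: [-0.1, 0.0, -1.2]
width: 0.0008
grip_force: 0.0
t 30.95 bin [ 78.7 240.2] z 255.4 F [-0.1  0. ] -1.2 rot [0.999 0.053 0.    0.   ] w 0.0007825360691088558
the job is handed in; nothing more can be done
None
```

The job is handed in at about 31 s: both ends of the cover came to a dead stop at the far wall, and the catch is turned to its stop with its blade behind the left post; the highest push force I read was about 23 N, and I saw no bystander move, though I didn't check those on the counter at the end.

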